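# Close the mosaic box and dry-fit its red centre tile

### The arm

A 6-joint arm with a two-finger parallel gripper is mounted at the origin on the work surface. World frame = base frame: x ahead of the robot, y to its left, z up, the work surface at z = 0. Lengths are in m, angles in rad, forces in N, time in s.
With the tool pointing down it reaches from about 0.25 to 0.775 m from the base axis. Payload 4 kg.
Tool frame: the origin (TCP) lies at the very end of the fingers, on their centre line; the grasp point (between the pads) lies 19 mm behind it; z points along the fingers, y is the direction in which the jaws open and shut (so a half turn about z gives the same grasp; the last joint's range is limited). The gripper opens to 94 mm and grips with 3 to 60 N. Pads are 16 mm wide; open, the fingers measure 119 mm over their backs; the gripper's body (75 mm by 177 mm) begins 78 mm behind the grasp point.
Start: joints at [1.199, 0.087, 1.371, -0, 1.684, -0.103], TCP at [0.146, 0.53, 0.206] pointing down, gripper open.
Joint ranges: [-3.1, 3.1], [-0.76, 2.03], [0.27, 2.55], [-1.08, 4.22], [0.17, 2.65], [-2.57, 2.57]. Speed limits (rad/s): [2.79, 2.79, 3.14, 3.14, 3.14, 3.14].

### API

Orientations are given as [roll, pitch, yaw] about the fixed x, y, z axes, in that order (R = Rz(yaw) Ry(pitch) Rx(roll)).
In Python, from bench import robot, cams, models gives the robot as it stands.
- The arm moves only by the tool step_arm, never from a script. Its argument "series" is a list of rows, each a list of 5 numbers: the gripper command: -1 is shut, 1 is fully open, values between are in proportion, then the shift along the tool's x, y, z in mm, then the turn about the tool's z in degrees. A call has 1 to 20 rows; each row is the pose to reach, as a shift and turn from the pose commanded when the call began, along the tool's axes at that moment; what a row does not reach only later rows make up. A row lasts 1/8 s, in which the tool goes at most 62.5 mm and 10.7 degrees, less where a joint would pass 70% of its speed; a pose out of reach is approached as far as the arm can. A call with a gripper value outside its range is refused whole. The fingers move at their own pace and stop on an object; the grip force is fixed at half the most. Time passes only in rows, so rows that repeat a pose let the fingers close. It gives the time, the measured TCP pose, the force and the opening at its end, in the units of the state.
- robot.get_obs(): the state, without advancing time (a new reading comes with each control period).
- cams.snapshot(name): name is "scene" or "side" or "wrist"; returns a dict with "pixels" (420x560x3 uint8, red, green, blue), "fov_y" (degrees; the focal length in pixels is half the picture's height over the tangent of half this angle, whatever the lens; pixels are square), "cx", "cy" (the principal point, pixels), "R" (3x3) and "t" (3): a world point X has camera coordinates R X + t. Camera axes: x right, y down, z forward; pixel columns grow to the right and rows downward; lengths in m; the calibration is good to about 2 mm. A picture is of the moment at which its call begins. There is no depth.
- robot.close_job(): hands the job in, once; it reports no verdict.
Trained networks look in a picture, given as the dict that the camera call returned (one of the last four; its "shot" number tells which), for a name from the list of things; names that differ only in an ending like _2 or _b are one class to them, and where a whole thing is asked for, a point or a joint stands for the part that bears it (a point fixed in the world has none). Each returns a list of dicts, best first, with "p" (0 to 1); they miss things now and then, are a little off and sometimes report something else, mostly with a low value. They report only what shows in the picture. A call takes as long as a camera call. They do not tell look-alikes from the thing itself.
- models.find_in(picture, label): "position" ([x, y, z] in m, in world coordinates, good to about 4 mm: the middle of the surface that is visible of it).
- models.pinpoint(picture, label): "position" ([x, y, z] in m, in world coordinates, good to about 4 mm: a listed point, or the origin of a listed thing).
The state is a dict: "time": time; "joint_positions": joint angles; "qvel": joint speeds; "joint_torque": joint torques, N m; "tool_pos": TCP position; "ee_rot": TCP orientation; "wrist_force": force on the tool from outside, world axes, zero at the start; "wrist_torque": the same for the moment, N m; "width": finger opening in m.
Only numpy, scipy, OpenCV 4.12 (cv2) and the standard library are available. Lean on these libraries where they do the work, as an engineer would, in place of code of your own. Each camera call takes 0.05 s, during which the arm holds its last target. There are 200 camera calls.

### The job

First lower the open lid of the wooden mosaic box gently until it is fully shut. Then take the red glass tile by the wooden block on its back, lift it over the top of the marker tub, and hold it hovering about one centimetre above the empty white seat in the middle of the lid, level, centred and turned squarely to match the seat, so that the fit can be judged. Never let the tile touch the box or lid, do not disturb the blue tile, marker tub, glue bottle or nippers, and finish still holding the tile there in the gripper: do not put it down or let go.

Things in the scene. Friction and masses are not known exactly. Their poses are not given: they have to be found in the camera images.
- box: Fixed wooden keepsake box, 150 (its x) x 190 (its y) x 60 mm high, walls 8 mm, open top. Origin: centre of its underside, on the table. Its lid is hinged along its +x (far) upper edge. Its yaw varies. Contacts with the box include those with its lid.
- lid (a joint): Opening angle of the lid in rad: 0 = fully shut (level, resting on the box), about 1.57 = standing upright. It starts open at 1.1 to 1.5. The hinge is stiff: the lid stays where it is left, and takes about 1 to 6 N at its free edge to move down. It can be pushed shut with shut fingertips on its outer (mosaic) face near the free edge, starting from the far side, or by the tab.
- lid_hinge (a point): Point on the hinge axis, middle of the lid's width, at the level of the box's upper edge (60 mm above the table). Axes are the lid's own: y along the hinge; -x from the hinge to the free edge; z out of the lid's mosaic face (up when shut). The lid reaches from here 150 mm along -x and 95 mm to each side along y, and its mosaic face lies at z = 12 mm (underside at 0).
- lid_edge (a point): Middle of the end of the wooden tab on the lid's free edge, 168 mm from the hinge axis. The tab is 40 mm wide (y), 8 mm thick, and sticks out 18 mm past the lid's edge. Axes as the lid's.
- seat (a point): Centre of the empty white seat in the middle of the mosaic on the lid, at the level of the mosaic's top face (12 mm above the lid's underside; 72 mm above the table when shut), 75 mm from the hinge along the lid's -x. The seat is a rectangular recess 46 mm (x) by 66 mm (y), 4 mm deep. Axes as the lid's: z points out of the mosaic face.
- red_tile: Loose red glass tile, 40 mm (its x) x 60 mm (its y) x 10 mm thick, lying flat, with an upright dark wood holding block centred on its back: 20 mm (x) x 44 mm (y), from 10 mm to 50 mm above the tile's underside. Origin: centre of the tile's underside. About 90 g. Grip the block across its 20 mm. It fits the seat with its y along the seat's y, either way round.
- blue_tile: The same in blue, a bystander. It and the red tile may swap places. Leave alone.
- tub: Loose clear tub full of felt markers standing between the tiles and the box, 260 mm (its x) x 80 mm (its y), filled to 82 mm high, 1.4 kg. Origin: centre of its underside. Carry over it; leave it in place.
- glue: Bystander: white glue bottle with an orange cap, 56 mm diameter, 130 mm high, upright. Origin: centre of its underside.
- nippers: Bystander: red-handled nippers lying flat, about 195 mm along their y, 62 mm wide, 16 mm high. Origin: on the table between the handles.
There are look-alikes about, which are no part of the job. What is shaped like the red_tile but green or turquoise is not meant.

How it is judged:
By the outcome, as a careful person would: the job done as asked, in the order asked, and still so for the second after the job is handed in, while the arm keeps its last pose, push and grip.
It also fails if it takes over 64 s, if anything falls off the work surface, if the arm or the gripper's body presses on something with over 40 N, if the wrist force passes 120 N, or if a joint passes its speed limit or range.

## Working session

There is one attempt and no reset: what is moved stays moved. The work goes in short steps, Python scripts to look and compute and a tool call to move; the robot and the scene stay as the last step left them, time stands still between calls to the robot, and variables do not carry over. Pictures are saved under pics/ and viewed, about 8 in all and at most 12, crops included, and the job is handed in when it is done.

Besides the shell and the picture viewer there is one more tool, called after "Emit:" by a JSON object that holds its "api" and its "payload". step_arm: Moves the arm, as the interface text tells. Its arguments: {"type":"object","properties":{"series":{"type":"array","items":{"type":"array","items":{"type":"number"}}}},"required":["series"]}

```bash
mkdir -p pics; cat > h.py <<'E'
import numpy as np, cv2
from bench import robot, cams, models
def proj(s,X):
    f=210/np.tan(np.radians(s['fov_y']/2)); c=np.asarray(s['R'])@np.asarray(X)+s['t']
    return np.round([s['cx']+f*c[0]/c[2], s['cy']+f*c[1]/c[2]],1)
def ray(s,u,v,z):
    f=210/np.tan(np.radians(s['fov_y']/2)); R=np.asarray(s['R']); o=-R.T@s['t']
    d=R.T@np.array([(u-s['cx'])/f,(v-s['cy'])/f,1]); return o+d*(z-o[2])/d[2]
def save(s,n): cv2.imwrite('pics/'+n,s['pixels'][:,:,::-1])
E
cat > a.py <<'E'
from h import *
o=robot.get_obs(); print({k:np.round(v,3) for k,v in o.items()})
S={n:cams.snapshot(n) for n in ('scene','side')}
cv2.imwrite('pics/a1.png',S['scene']['pixels'][:,:,::-1]); cv2.imwrite('pics/a2.png',S['side']['pixels'][:,:,::-1])
for n,s in S.items():
  print(n,s['fov_y'],s['cx'],s['cy'],np.round(-np.asarray(s['R']).T@s['t'],3))
  for l in ['box','lid_hinge','lid_edge','seat','red_tile','blue_tile','tub','glue','nippers']:
    for d in models.pinpoint(s,l)[:3]: print(l,np.round(d['position'],3),round(d['p'],2),proj(s,d['position']))
E
python3 a.py
```

```text
{'time': np.float64(0.0), 'joint_positions': array([ 1.199,  0.088,  1.372, -0.   ,  1.684, -0.103]), 'qvel': array([ 0.001,  0.001,  0.   ,  0.001, -0.   ,  0.001]), 'joint_torque': array([-2.0000e-03, -3.4017e+01, -3.0243e+01,  7.2000e-02,  3.3000e-02,
       -0.0000e+00]), 'tool_pos': array([0.146, 0.53 , 0.204]), 'ee_rot': array([-3.139, -0.   ,  2.873]), 'wrist_force': array([-0.107,  0.123,  0.424]), 'wrist_torque': array([ 0.01 , -0.018, -0.019]), 'width': np.float64(0.094)}
scene 45.94544287330304 272.8506061468825 213.0864268162396 [ 1.378 -0.567  0.892]
box [ 0.563 -0.187 -0.001] 0.57 [220.8 250. ]
box [0.508 0.094 0.003] 0.22 [300.1 201.3]
lid_hinge [ 0.632 -0.164  0.059] 0.61 [241.9 246.3]
lid_edge [ 0.581 -0.177  0.221] 0.97 [224.2 182.8]
lid_edge [ 0.423  0.246 -0.001] 0.74 [324.7 171.6]
seat [ 0.623 -0.168  0.134] 0.83 [237.8 221.2]
red_tile [0.731 0.164 0.001] 0.84 [370.2 239.9]
red_tile [ 0.693  0.351 -0.001] 0.8 [411.7 209.1]
red_tile [0.641 0.255 0.001] 0.68 [373.8 209.5]
blue_tile [0.423 0.247 0.   ] 0.69 [325.1 171.1]
tub [0.507 0.093 0.001] 0.67 [299.3 201.9]
tub [ 0.622 -0.162  0.131] 0.29 [239.5 221.2]
nippers [ 0.472 -0.41  -0.001] 0.95 [123.1 260.6]
side 42.42517578480024 285.1089473844513 205.8113784521704 [ 0.23  -1.131  1.083]
box [ 0.561 -0.178  0.002] 0.58 [296.7 257.5]
lid_hinge [ 0.632 -0.162  0.06 ] 0.95 [320.7 233.7]
lid_edge [ 0.587 -0.176  0.215] 0.97 [309.3 195.9]
seat [ 0.62  -0.166  0.137] 0.89 [318.7 214.3]
red_tile [ 0.728  0.164 -0.002] 0.66 [314.9 173.5]
red_tile [0.641 0.251 0.002] 0.47 [281.8 161.1]
red_tile [ 0.582  0.344 -0.002] 0.45 [257.6 148.8]
blue_tile [0.424 0.248 0.002] 0.79 [217.3 171.8]
blue_tile [ 0.468 -0.413  0.001] 0.33 [288.  335.5]
tub [ 0.507  0.099 -0.002] 0.62 [253.3 197.7]
glue [0.705 0.015 0.003] 0.66 [323.2 203.3]
glue [ 0.585 -0.177  0.215] 0.27 [308.8 196.3]
nippers [ 0.469 -0.413 -0.001] 0.84 [288.2 335.9]
```

View pics/a1.png

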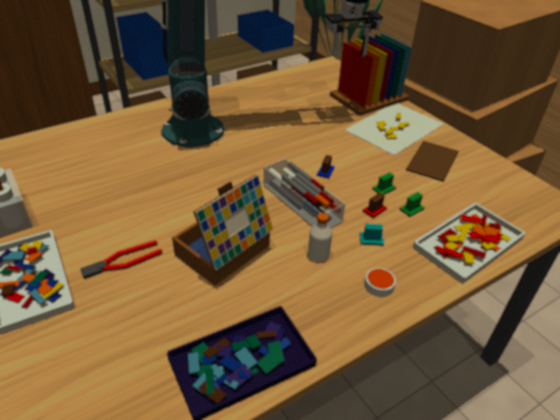

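View pics/a2.png

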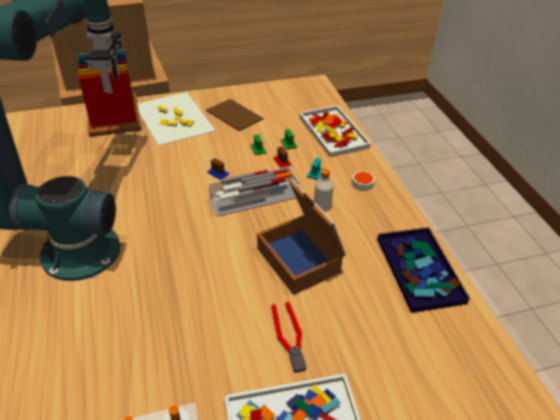

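The red tile is at scene (374,209) / side (282,160), near (0.641, 0.253). It is the only tile with a red base. Its look-alikes are turquoise at scene (370,236) and green at (383,184) and (411,205); blue is at (326,168). The lid is open about 1.25 rad and the box yaw is about 15.6°. First I'll shut the fingers and go above and behind the lid.

Emit:
{"api": "step_arm", "payload": {"series": [[-1,0,0,-50,0],[-1,-680,-522,-66,149],[-1,-680,-522,-66,149],[-1,-680,-522,-66,149],[-1,-680,-522,-66,149],[-1,-680,-522,-66,149],[-1,-680,-522,-66,149],[-1,-680,-522,-66,149],[-1,-680,-522,-66,149],[-1,-680,-522,-66,149],[-1,-680,-522,-66,149],[-1,-680,-522,-66,149],[-1,-680,-522,-66,149],[-1,-680,-522,-66,149],[-1,-680,-522,-66,149],[-1,-680,-522,-66,149],[-1,-680,-522,-66,149],[-1,-680,-522,-66,149],[-1,-680,-522,-66,149],[-1,-680,-522,-66,149]]}}

```text
time: 3.5
tool_pos: [0.6628, -0.1528, 0.2723]
ee_rot: [3.141, -0.001, 0.273]
wrist_force: [-0.4, 0.2, 0.1]
width: 0.0003
```

Emit:
{"api": "step_arm", "payload": {"series": [[-1,0,0,60,0],[-1,0,0,81,0],[-1,-30,0,81,0],[-1,-46,0,81,0],[-1,-56,0,81,0],[-1,-66,0,83,0],[-1,-75,0,86,0],[-1,-84,0,91,0],[-1,-93,0,96,0],[-1,-102,0,101,0],[-1,-110,0,107,0],[-1,-118,0,114,0],[-1,-125,0,121,0],[-1,-125,0,121,0]]}}

```text
time: 5.25
tool_pos: [0.541, -0.1877, 0.1495]
ee_rot: [-3.141, 0.003, 0.271]
wrist_force: [0.2, 0.2, 0.3]
width: 0.0003
```

```bash
python3 - <<'E'
from h import *
s=cams.snapshot('side'); save(s,'b1.png')
for l in ['lid_edge','seat']:
  for d in models.pinpoint(s,l)[:2]: print(l,np.round(d['position'],3),round(d['p'],2))
E
```

```text
lid_edge [ 0.508 -0.197  0.156] 0.85
seat [ 0.583 -0.174  0.115] 0.61
```

View pics/b1.png

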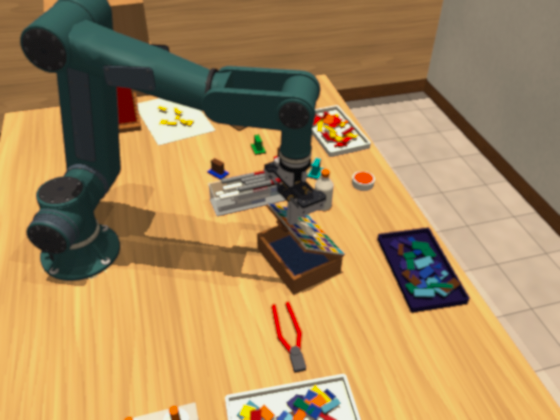

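The lid is following the fingers, now at about 0.65 rad (edge z 0.156). I'll continue the arc.

Emit:
{"api": "step_arm", "payload": {"series": [[-1,-7,0,8,0],[-1,-13,0,16,0],[-1,-18,0,25,0],[-1,-23,0,34,0],[-1,-27,0,43,0],[-1,-30,0,53,0],[-1,-32,0,59,0],[-1,-33,0,66,0],[-1,-34,0,73,0],[-1,-35,0,77,0],[-1,-35,0,79,0],[-1,-35,0,80,0],[-1,-35,0,81,0],[-1,-35,0,81,0]]}}

```text
time: 7.15
tool_pos: [0.5087, -0.1964, 0.0717]
ee_rot: [3.142, 0.0, 0.272]
wrist_force: [-4.3, 2.4, 9.9]
width: 0.0005
```

Emit:
{"api": "step_arm", "payload": {"series": [[-1,0,0,2,0],[-1,0,0,3,0],[-1,0,0,3,0],[-1,0,0,-20,0],[-1,0,0,-80,0],[-1,0,0,-140,0],[-1,0,0,-190,0],[-1,0,0,-190,0]]}}

```text
time: 8.15
tool_pos: [0.511, -0.1977, 0.2653]
ee_rot: [3.134, -0.008, 0.272]
wrist_force: [-0.2, 0.0, -0.3]
width: 0.0004
```

```bash
python3 - <<'E'
from h import *
print(robot.get_obs()['tool_pos'])
for n in ('scene','side','wrist'):
  s=cams.snapshot(n); save(s,'c_%s.png'%n)
  for l in ['box','lid_edge','seat','lid_hinge','red_tile']:
    for d in models.pinpoint(s,l)[:2]: print(n,l,np.round(d['position'],3),round(d['p'],2),proj(s,d['position']))
E
```

```text
[ 0.51095086 -0.19774211  0.26534391]
scene box [ 0.561 -0.188  0.002] 0.83 [220.2 249. ]
scene lid_edge [ 0.472 -0.203  0.067] 0.85 [197.6 212. ]
scene seat [ 0.567 -0.182  0.071] 0.72 [221.9 229.6]
scene lid_hinge [ 0.637 -0.164  0.059] 0.59 [242.6 247.8]
scene red_tile [ 0.636 -0.164  0.059] 0.73 [242.6 247.2]
scene red_tile [0.578 0.343 0.002] 0.69 [382.5 187.5]
side box [ 0.565 -0.179  0.003] 0.58 [297.9 257.2]
side box [ 0.472 -0.413 -0.002] 0.2 [289.5 336.2]
side lid_edge [ 0.48  -0.205  0.059] 0.9 [270.4 255.8]
side seat [ 0.564 -0.18   0.071] 0.75 [298.6 239.9]
side lid_hinge [ 0.637 -0.162  0.059] 0.96 [322.6 233.5]
side red_tile [0.729 0.168 0.002] 0.54 [314.9 171.9]
side red_tile [ 0.587  0.342 -0.001] 0.44 [259.4 148.6]
wrist box [ 0.563 -0.182  0.003] 0.57 [280.2 137.3]
wrist lid_edge [ 0.473 -0.206  0.064] 0.68 [278.9 220.6]
wrist seat [ 0.472 -0.205  0.065] 0.66 [278.1 221.2]
wrist seat [ 0.564 -0.184  0.073] 0.65 [282. 140.]
wrist lid_hinge [ 0.635 -0.165  0.061] 0.78 [283.1  69.2]
```

View pics/c_wrist.png

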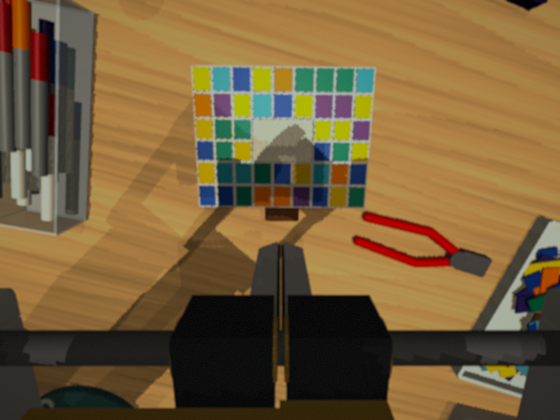

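The lid is shut: the mosaic's corners are at (192,66), (376,67), (367,207) and (201,207), with the white seat at about (282,140). I'll measure the seat from this picture's pixels.

```bash
python3 - <<'E'
from h import *
s=cams.snapshot('wrist'); im=s['pixels']
P=[ray(s,u,v,.072) for u,v in [(192.5,66),(376,67),(367,207.5),(200.5,207.5)]]
P=np.array(P)[:,:2]; print(np.round(P,4))
d=lambda a,b:(np.round(np.linalg.norm(b-a),4),round(np.degrees(np.arctan2(*(b-a)[::-1])),2))
print('far',d(P[1],P[0]),'near',d(P[2],P[3]),'R',d(P[2],P[1]),'L',d(P[3],P[0]),'centre',P.mean(0))
c=cv2.resize(im[60:215,180:390],None,fx=3.8,fy=3.8,interpolation=cv2.INTER_CUBIC); cv2.imwrite('pics/d.png',c[:,:,::-1])
E
```

```text
[[ 0.6114 -0.0751]
 [ 0.6613 -0.2574]
 [ 0.5174 -0.2986]
 [ 0.4661 -0.1143]]
far (np.float64(0.189), np.float64(105.31)) near (np.float64(0.1914), np.float64(105.57)) R (np.float64(0.1497), np.float64(15.99)) L (np.float64(0.1505), np.float64(15.08)) centre [ 0.56405591 -0.18635409]
```

View pics/d.png

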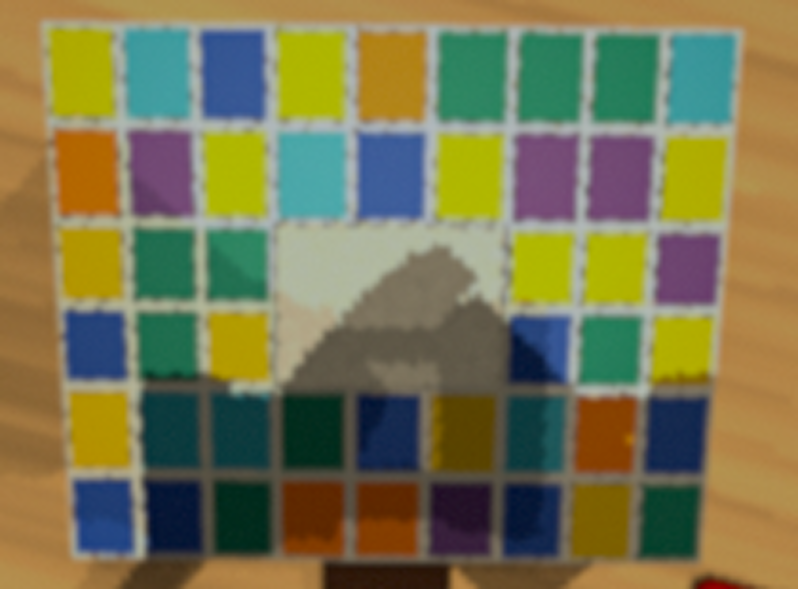

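Emit:
{"api": "step_arm", "payload": {"series": [[1,60,-40,-20,0],[1,110,-95,-30,0],[1,200,-320,-30,0],[1,200,-320,-30,0],[1,200,-380,-30,0],[1,200,-400,-30,0],[1,200,-400,-30,0],[1,200,-400,-30,0],[1,200,-400,-30,0],[1,200,-400,-30,0]]}}

```text
time: 10.35
tool_pos: [0.5942, 0.2414, 0.2895]
ee_rot: [3.141, 0.0, 0.271]
wrist_force: [-0.1, -0.3, -0.2]
width: 0.0934
```

```bash
python3 - <<'E'
from h import *
o=robot.get_obs(); print(o['tool_pos'],o['ee_rot'])
s=cams.snapshot('wrist'); save(s,'e.png')
for l in ['red_tile','blue_tile','tub','glue']:
    for d in models.pinpoint(s,l)[:4]: print(l,np.round(d['position'],3),round(d['p'],2),proj(s,d['position']))
E
```

```text
[0.59415415 0.24142411 0.28946254] [3.14088594e+00 1.78772135e-04 2.71359362e-01]
red_tile [ 0.581  0.347 -0.005] 0.92 [206.  165.2]
red_tile [0.693 0.344 0.002] 0.76 [224.7  85.1]
red_tile [ 0.735  0.166 -0.001] 0.59 [361.3  91.3]
red_tile [0.641 0.252 0.001] 0.56 [281.2 142.1]
blue_tile [0.422 0.246 0.   ] 0.58 [247.5 281. ]
tub [0.51  0.096 0.002] 0.71 [357.1 254.8]
glue [0.706 0.019 0.   ] 0.71 [454.6 142.3]
```

View pics/e.png

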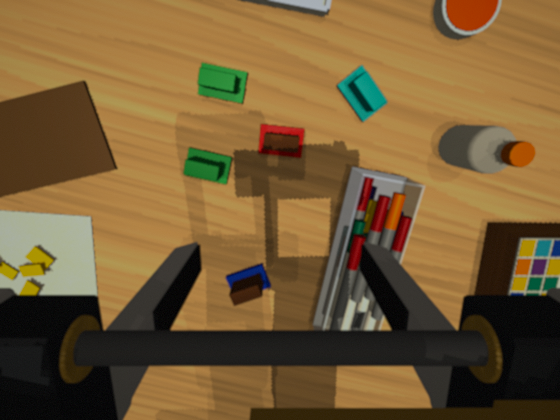

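Tiles in view: red base with brown block at (281,142), greens at (222,83) and (207,165), turquoise at (362,93), blue at (247,282). Only (281,142) is red, so I'll turn square to it, take a closer look and confirm in one crop. The seat centre is about (0.564, -0.186), yaw about 15.5°.

Emit:
{"api": "step_arm", "payload": {"series": [[1,48,52,90,-90],[1,48,52,90,-90],[1,48,52,90,-90],[1,48,52,90,-90],[1,48,52,90,-90],[1,48,52,90,-90],[1,48,52,90,-90],[1,48,52,90,-90],[1,48,52,90,-90],[1,48,52,90,-90],[1,48,52,90,-90]]}}

```text
time: 11.98
tool_pos: [0.6543, 0.2048, 0.1995]
ee_rot: [3.142, -0.0, 1.841]
wrist_force: [-1.0, -0.0, -0.0]
width: 0.0942
```

```bash
cat > m.py <<'E'
from h import *
o=robot.get_obs(); print(o['tool_pos'],np.degrees(o['ee_rot']))
s=cams.snapshot('wrist'); im=s['pixels']
p=np.array([0.641,.252,.005]); u,v=map(int,proj(s,p)); print(u,v)
hsv=cv2.cvtColor(im,cv2.COLOR_RGB2HSV)
m=(((hsv[...,0]<6)|(hsv[...,0]>172))&(hsv[...,1]>190)&(hsv[...,2]>60)).astype(np.uint8)
k=np.zeros_like(m); k[max(v-60,0):v+60,max(u-75,0):u+75]=1; m&=k
c=np.concatenate([x for x in cv2.findContours(m,0,1)[0] if cv2.contourArea(x)>30])
W=np.array([ray(s,a,b,.010)[:2]*1000 for a,b in cv2.convexHull(c)[:,0]],np.float32)
print('rect @z=10mm',cv2.minAreaRect(W))
for d in models.pinpoint(s,'red_tile')[:2]: print(np.round(d['position'],3),round(d['p'],2))
x0,y0=max(u-100,0),max(v-75,0)
c=cv2.resize(im[y0:y0+150,x0:x0+200],None,fx=4,fy=4,interpolation=cv2.INTER_CUBIC); print('crop',x0,y0); cv2.imwrite('pics/f.png',c[:,:,::-1])
E
python3 m.py
```

```text
[0.65430025 0.20481969 0.19952357] [ 1.79994841e+02 -4.26156755e-03  1.05503632e+02]
279 145
rect @z=10mm ((643.344970703125, 253.6173858642578), (38.438819885253906, 58.52461624145508), 9.689152717590332)
[ 0.586  0.347 -0.002] 0.95
[0.692 0.346 0.002] 0.91
crop 179 70
```

View pics/f.png

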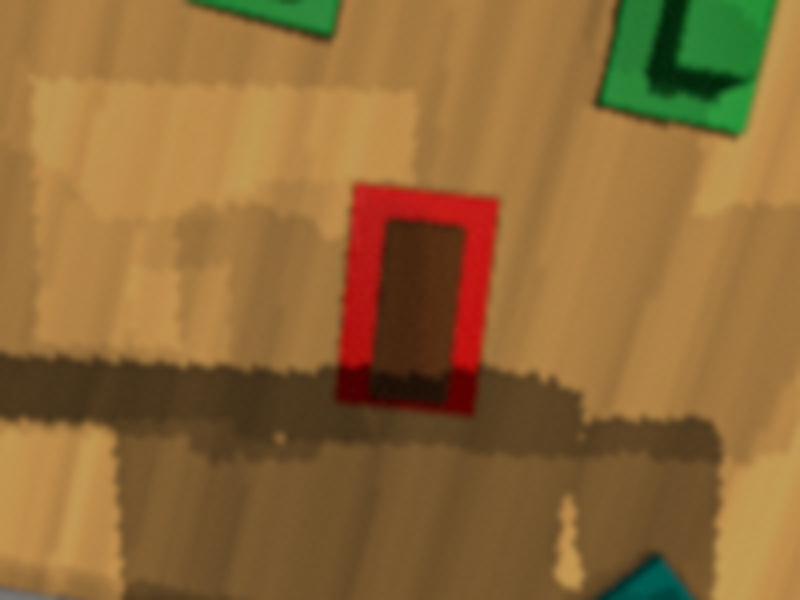

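This confirms it: red base with a dark block, tile edges about 38 x 58 mm, centre (0.643, 0.254), yaw 9.7°. Now the grasp.

Emit:
{"api": "step_arm", "payload": {"series": [[1,50,2.4,30,5.8],[1,50,2.4,80,5.8],[1,50,2.4,130,5.8],[1,50,2.4,165,5.8],[1,50,2.4,181,5.8],[1,50,2.4,181,5.8],[-1,50,2.4,181,5.8],[-1,50,2.4,181,5.8],[-1,50,2.4,181,5.8],[-1,50,2.4,181,5.8],[-1,50,2.4,181,5.8],[-1,50,2.4,181,5.8],[-1,50,2.4,181,5.8],[-1,50,2.4,181,5.8]]}}

```text
time: 13.82
tool_pos: [0.643, 0.2541, 0.0184]
ee_rot: [-3.141, -0.0, 1.742]
wrist_force: [1.0, 0.8, -0.1]
width: 0.0199
```

Emit:
{"api": "step_arm", "payload": {"series": [[-1,0,0,-15,0],[-1,0,0,-50,0],[-1,0,0,-95,0],[-1,0,0,-140,0],[-1,0,0,-175,0],[-1,-15,-15,-188,0],[-1,-50,-45,-190,0],[-1,-90,-80,-190,0],[-1,-125,-105,-190,0],[-1,-160,-122,-190,0],[-1,-205,-130,-190,0],[-1,-255,-136,-190,-2],[-1,-305,-141,-190,-4],[-1,-350,-146,-190,-5.7],[-1,-385,-150,-190,-5.7],[-1,-408,-152,-190,-5.7],[-1,-420,-153,-190,-5.7],[-1,-420,-153,-190,-5.7],[-1,-420,-153,-190,-5.7]]}}

```text
time: 16.2
tool_pos: [0.5639, -0.1847, 0.2086]
ee_rot: [3.141, -0.001, 1.843]
wrist_force: [-0.3, 0.2, -1.1]
width: 0.0198
```

```bash
python3 - <<'E'
from h import *
o=robot.get_obs(); print(o['tool_pos'],np.degrees(o['ee_rot']),o['width'],o['wrist_force'])
W=cams.snapshot('wrist'); S=cams.snapshot('side'); 
cv2.imwrite('pics/g.png',np.hstack([cv2.resize(W['pixels'],(450,338)),cv2.resize(S['pixels'][130:300,190:400],(350,338))])[:,:,::-1])
save(W,'gw.png')
for n,s in (('w',W),('s',S)):
  for l in ['red_tile','seat','lid_hinge','tub']:
    for d in models.pinpoint(s,l)[:1]: print(n,l,np.round(d['position'],4),round(d['p'],2),proj(s,d['position']))
E
```

```text
[ 0.56392224 -0.18465353  0.2086118 ] [ 1.79982711e+02 -3.46880287e-02  1.05582541e+02] 0.01983179398058096 [-0.28377137  0.16546676 -1.11627251]
w red_tile [ 0.5666 -0.186   0.1903] 0.6 [283.8 246.9]
w seat [ 0.5606 -0.1849  0.0707] 0.97 [276.9 199.7]
w lid_hinge [ 0.6338 -0.1628  0.0603] 0.56 [352.  195.8]
s red_tile [ 0.5639 -0.1847  0.19  ] 0.79 [301.1 207.4]
s seat [ 0.5654 -0.1804  0.0729] 0.88 [299.3 239.4]
s lid_hinge [ 0.6346 -0.1615  0.0613] 0.93 [321.5 233. ]
s tub [0.5066 0.0989 0.0022] 0.65 [253.1 196.7]
```

View pics/g.png

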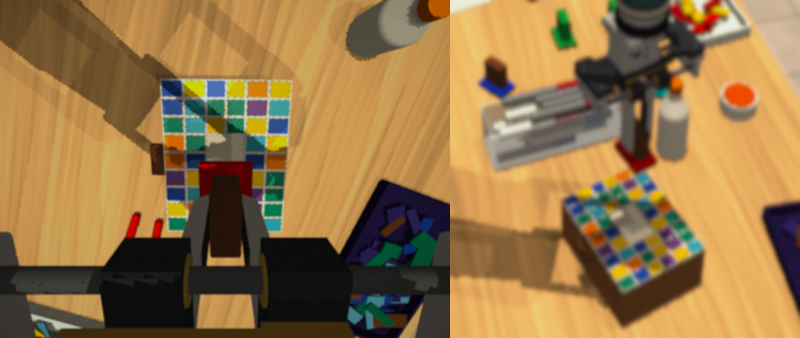

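The lid is still shut and the tile hangs level, with its underside at 0.190. I'll lower to about 28 mm above the lid and compare tile and lid edges in one picture.

Emit:
{"api": "step_arm", "payload": {"series": [[-1,0,0,30,0],[-1,0,0,60,0],[-1,0,0,82,0],[-1,0,0,90,0],[-1,0,0,90,0],[-1,0,0,90,0]]}}

```text
time: 17.45
tool_pos: [0.5646, -0.1862, 0.1199]
ee_rot: [3.14, 0.002, 1.841]
wrist_force: [0.0, 0.2, -0.4]
width: 0.0196
```

```bash
python3 - <<'E'
from h import *
o=robot.get_obs(); print(o['tool_pos'],np.degrees(o['ee_rot']),o['width'])
W=cams.snapshot('wrist'); S=cams.snapshot('side'); C=cams.snapshot('scene')
p=S['pixels'][170:300,230:380]; q=C['pixels'][170:300,150:300]
save(W,'hw.png'); cv2.imwrite('pics/hs.png',cv2.resize(np.hstack([q,p]),(800,347),interpolation=cv2.INTER_CUBIC)[:,:,::-1])
t=np.array(o['tool_pos']); a=o['ee_rot'][2]; X=np.array([np.cos(a),np.sin(a),0]); Y=np.array([np.sin(a),-np.cos(a),0])
for n,s in (('w',W),('side',S),('scene',C)):
  print(n,'tile top corners',[proj(s,t+i*.03*X+j*.02*Y-[0,0,.0084]).tolist() for i in(1,-1) for j in (1,-1)])
  print(n,'lid corners',[proj(s,np.array([.564,-.1845,.072])+i*.095*X+j*.075*Y).tolist() for i in(1,-1) for j in (1,-1)])
E
```

```text
[ 0.56457565 -0.18618377  0.11994693] [1.79885683e+02 8.76636229e-02 1.05501321e+02] 0.01958124924694107
w tile top corners [[314.4, 202.1], [246.2, 202.2], [311.8, 293.8], [248.9, 293.9]]
w lid corners [[395.5, 87.5], [164.1, 87.5], [373.5, 339.3], [186.5, 339.7]]
side tile top corners [[300.5, 220.9], [287.5, 226.2], [313.2, 234.7], [300.0, 240.4]]
side lid corners [[303.4, 210.3], [256.6, 229.2], [343.7, 253.0], [294.5, 275.5]]
scene tile top corners [[234.2, 214.9], [222.7, 207.5], [215.7, 227.0], [204.2, 219.2]]
scene lid corners [[269.5, 224.3], [227.5, 197.9], [212.5, 264.9], [170.3, 233.5]]
```

View pics/hw.png

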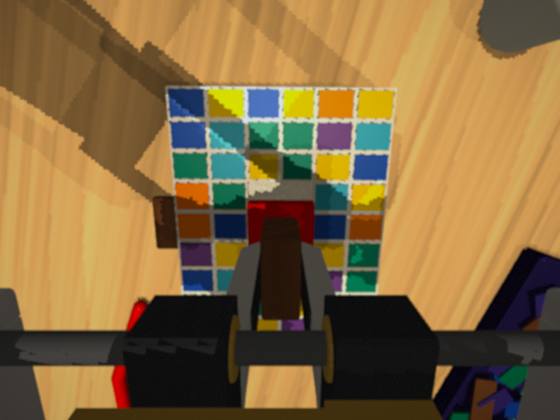

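View pics/hs.png

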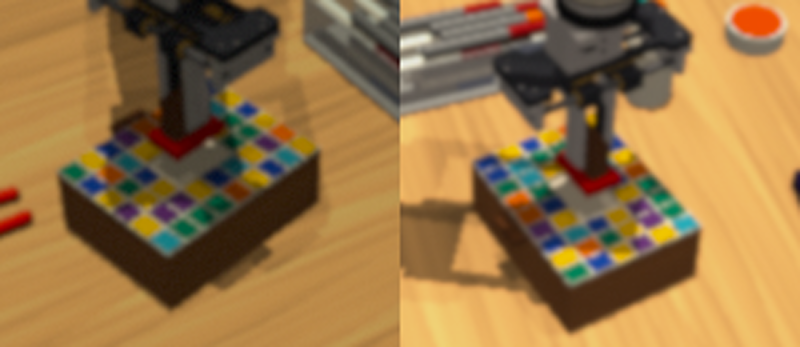

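Tile and lid line up to within about 1 mm in all three views: in the wrist view the lid's top corners are at (166,88) and (396,88), the tile's at (249,202) and (313,202). I'll make a small correction and lower to 10 mm.

Emit:
{"api": "step_arm", "payload": {"series": [[-1,1,0,8,0],[-1,1,0,14,0],[-1,1,0,17,0],[-1,1,0,18,0],[-1,1,0,18,0],[-1,1,0,18,0],[-1,1,0,18,0],[-1,1,0,18,0]]}}

```text
time: 18.6
tool_pos: [0.5636, -0.1849, 0.1006]
ee_rot: [3.141, 0.0, 1.841]
wrist_force: [0.7, -0.4, -0.3]
width: 0.0198
```

```bash
python3 - <<'E'
from h import *
for k in range(3):
  W=cams.snapshot('side'); o=robot.get_obs(); print(o['time'],o['tool_pos'],np.degrees(o['ee_rot']),o['width'],o['wrist_force'])
S=cams.snapshot('wrist')
for s in (W,S):
  for l in ['red_tile','seat','blue_tile','tub','glue','nippers','lid_edge']:
    for d in models.pinpoint(s,l)[:1]: print(l,np.round(d['position'],4),round(d['p'],2))
c=W['pixels'][150:300,200:400]; w=S['pixels'][70:340,150:410]
cv2.imwrite('pics/i.png',np.hstack([cv2.resize(c,(440,330),interpolation=2),cv2.resize(w,(318,330),interpolation=2)])[:,:,::-1])
E
```

```text
18.65 [ 0.56357841 -0.18488377  0.10056769] [1.79987184e+02 1.02250359e-03 1.05498025e+02] 0.01993091815650574 [ 1.0510866  -0.49792927  0.01733629]
18.7 [ 0.5635523  -0.18487693  0.10054234] [1.79989628e+02 2.94862983e-04 1.05497946e+02] 0.020032971401921403 [-0.57104119 -1.01866042 -0.13040205]
18.75 [ 0.56354379 -0.1848672   0.10050212] [ 1.79993505e+02 -8.13737657e-04  1.05498898e+02] 0.019495961338622348 [-0.03995536 -0.13381216 -0.11826986]
red_tile [ 0.5622 -0.1844  0.0817] 0.74
seat [ 0.5611 -0.1832  0.0717] 0.62
tub [ 0.5053  0.0997 -0.0018] 0.78
glue [0.7024 0.0162 0.0033] 0.56
nippers [ 0.4715 -0.4125 -0.0013] 0.65
red_tile [ 0.5649 -0.1879  0.0835] 0.55
glue [ 7.036e-01  2.090e-02 -1.000e-04] 0.7
```

View pics/i.png

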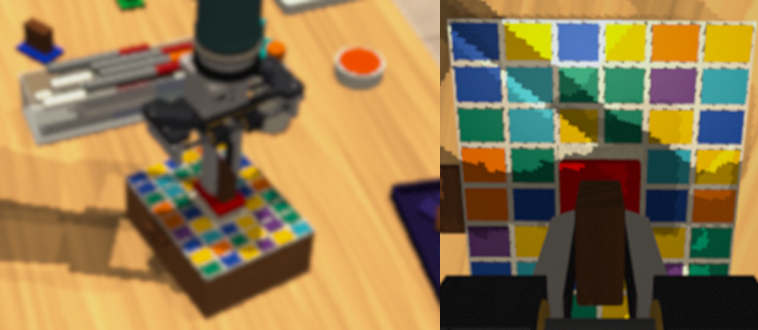

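Emit:
{"api": "step_arm", "payload": {"series": [[-1,0,0.7,0,0],[-1,0,0.7,0,0],[-1,0,0.7,0,0],[-1,0,0.7,0,0],[-1,0,0.7,0,0],[-1,0,0.7,0,0]]}}

```text
time: 20.25
tool_pos: [0.5642, -0.1847, 0.1005]
ee_rot: [3.142, -0.0, 1.841]
wrist_force: [0.0, 0.9, 0.1]
width: 0.02
```

```bash
python3 - <<'E'
from h import *
o=robot.get_obs(); t=o['tool_pos']; print(o['time'],t,np.degrees(o['ee_rot']),o['width'],o['wrist_force'])
s=cams.snapshot('wrist'); im=s['pixels']; hsv=cv2.cvtColor(im,cv2.COLOR_RGB2HSV)
m=(((hsv[...,0]<6)|(hsv[...,0]>172))&(hsv[...,1]>180)&(hsv[...,2]>40)).astype(np.uint8)[190:240,230:330]
ys,xs=np.nonzero(m); r=[x for x in range(8,40) if m[x].sum()>10]
print('tile top row',190+ys.min(),np.percentile(ys,3)+190)
for k in r[:12:3]: x=np.nonzero(m[k])[0]; print(190+k,230+x.min(),230+x.max())
a=np.radians(105.5); X=np.array([np.cos(a),np.sin(a),0]); Y=np.array([np.sin(a),-np.cos(a),0])
print('pred tile top edge',[proj(s,t+.03*X+j*.02*Y-[0,0,.0084]).tolist() for j in(1,-1)])
c=np.array([.565,-.185,.072]); print('pred lid far corners',[proj(s,c+.095*X+j*.075*Y).tolist() for j in(1,-1)])
g=cv2.cvtColor(im,cv2.COLOR_RGB2GRAY).astype(int)
print('col 330 rows 70-100',g[70:100,330]); print('row 120 L',g[120,160:180],'R',g[120,380:405])
print('pred row120 edges', [proj(s,c+x*X+j*.075*Y).tolist() for x in (.07,) for j in (1,-1)])
robot_done=0
E
```

```text
20.25 [ 0.56420342 -0.18468873  0.10047414] [ 1.79996557e+02 -3.99745481e-03  1.05497536e+02] 0.02000572780152298 [0.02650398 0.8992303  0.11991752]
tile top row 201 201.0
201 250 311
204 247 313
207 247 313
210 248 313
pred tile top edge [[314.4, 202.2], [246.3, 202.2]]
pred lid far corners [[407.7, 88.6], [155.1, 88.6]]
col 330 rows 70-100 [144 144 144 144 144 144 144 146 145 146 146 146 144 139 135 138 155 169
 159 145 146 147 147 147 147 148 148 148 148 147]
row 120 L [170 153 158 176 184 184 182 185 182 182 183 182 172 154 145 148 161 181
 191 194] R [182 174 170 169 167 166 173 183 185 186 185 184 180 171 168 168 164 159
 160 171 180 186 195 201 197]
pred row120 edges [[403.6, 131.9], [159.2, 131.9]]
```

Tile and seat agree within about 1 mm, so I'm handing it in.

```bash
python3 -c "
from h import *
print(robot.close_job())"
```

```text
the job is handed in; nothing more can be done
None
```

I shut the lid, and the red tile is now held in the gripper about 10 mm above the white seat. I handed the job in at about 20 s, and it gave no verdict.

- **Lid:** I pushed it down along its arc with shut fingertips until it met the box at about 10 N. Pictures afterwards showed it level and shut.
- **Red tile:** I gripped it by its block (20 mm opening) and carried it over the tub about 0.19 m above the table. The finger path stayed clear of everything else.
- **Last checks:**
  - The tile's underside is at about 82 mm, with the lid's face at 72 mm.
  - It is level to within 0.01° by the tool reading, and its yaw matches the lid's (15.5°) to within about 0.5°.
  - It is centred to within about 1 mm, measured by comparing tile and lid edges in the wrist picture.
  - The wrist force was under 1 N.
- **Other things:** The tub, glue bottle and nippers were found where they started, within the networks' error. The blue tile was not found in the final check, but it looked unmoved in the last side picture.
- **Disagreements:** The networks' single readings of the seat scattered by up to about 5 mm between cameras. I relied on the lid's edges instead. The side and scene cameras showed the lid and the tile shifted by about the same 2 pixels, so I put that down to calibration.

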